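# Open the combination lock and present it at the case's hasp

### The job

Open the combination lock that stands in its cradle: turn its dial, click by click, until the pointed end of the dial's grip bar points straight at the shackle, then pull the shackle up until it is fully open and lift the lock out of the cradle by the shackle. Bring it over the specimen case and finish while still holding it by its open shackle, with the shackle right over the hasp loop and the lock hanging upright and still a few centimetres above the loop, touching neither loop nor case. Leave everything else on the bench alone.

Things in the scene. Friction and masses are not known exactly. Their poses are not given: they have to be found in the camera images.
- lock: Loose lock, 0.4 to 0.6 kg, heavier at the shackle end: a block 52 mm (x) by 120 mm (y) by 40 mm high, steel at the shackle end, painted grey at the dial end, standing in the cradle. Origin: centre of its underside, z up. On top stand the black dial (axis at x 0, y +34 mm), the steel shackle (x 0, y -36 mm) and, between them by the dial, a small index rib.
- dial_grip (a point): Middle of the dial's grip bar, on the dial's axis, 57 mm above the lock's underside. The dial: a black disc 48 mm across with an upright grip bar 10 mm thick, 34 mm long, 46 to 68 mm above the lock's underside; one end is pointed (to 22 mm from the axis) with a pale line on top. Pinch the bar across its 10 mm.
- dial (a joint): Dial angle in rad, growing counter-clockwise seen from above; no stops; starts between 0.8 and 5.5. At 0 (or a full turn, 6.283) the bar lies along the lock's y, its pointed end towards -y (rib and shackle); only there, within about 0.15, does the shackle come up. 12 clicks a turn (each 0.524, one at 0); a spring pulls the dial into the nearest click, about 0.05 N m to leave one.
- bow: The shackle's steel bow: a crossbar 38 mm along the lock's x, 10 mm thick along the lock's y and 12 mm high, on two round legs 8 mm thick and 30 mm apart that run down into the lock. Origin: middle of the crossbar, 80 mm above the lock's underside when closed; axes as the lock's. Pinch the crossbar across its 10 mm.
- shackle (a joint): How far the shackle is pulled up out of the lock, in m: 0 closed, 0.022 fully open at its stop. It slides with about 1.2 N of friction, less than the weight of the lock, and stays where it is left; with the dial off its open click it is blocked after 2 to 3 mm. Pulled on beyond the stop it carries the lock.
- cradle: Fixed grey tray 72 mm (x) by 140 mm (y), walls 26 mm high, with a pocket 56 by 124 mm and a floor 8 mm thick, in which the lock stands and which keeps it from turning. Origin: centre of its underside on the bench.
- case: Fixed white specimen transport case 170 mm (x) by 240 mm (y) by 100 mm high, with a steel hasp plate and loop on its lid. Origin: centre of its underside on the bench. A slide box 45 by 75 by 28 mm stands on the lid behind the hasp (on the case's +x side).
- hasp (a point): Top of the hasp loop on the case's lid, 122 mm above the bench; the loop is a steel bar 28 mm wide along the case's y, 40 mm from the case's middle towards its -x side.
- marker: Loose marker pen, 137 mm long, 15 mm thick, lying on the bench near the cradle; leave alone. Origin on its underside near its middle.
- slide_box: Loose slide box, 45 x 75 x 28 mm, on the case's lid; leave alone. Origin at the centre of its underside.
- reagent: Loose reagent jar, 48 mm across, 85 mm high; leave alone. Origin at the centre of its underside.
- beaker: Loose open beaker, 56 mm across, 60 mm high; leave alone. Origin at the centre of its underside.
- cup: Loose capped sample cup, 44 mm across, 50 mm high, on the bench on the cradle's +x side; leave alone. Origin at the centre of its underside.

How it is judged:
On the way, in this order (a step that is already met when the one before it is completed fails the run):
1. the dial rests on its open click ((value of joint dial between -0.18 and 0.18 rad or value of joint dial between 6.103 and 6.463 rad)), for 0.2 s.
2. the shackle is pulled open while the lock is still far from the case (value of joint shackle above 0.018 m and horizontal distance between bow and hasp above 0.1 m), for 0.1 s.
At the end, for the whole second after the job is handed in: Fingers press the bow (over 1 N) and hold the lock: shackle out over 18 mm, bow within 50 mm horizontally of the hasp loop, lock underside at 127 to 250 mm height (5 to 128 mm over the loop), within 0.3 rad of upright, under 0.03 m/s, not touching the case (value of joint shackle above 0.018 m and horizontal distance between bow and hasp below 0.05 m and height (world z) of lock between 0.127 and 0.25 m and angle between lock's own z axis and vertical below 0.3 rad and linear speed of lock below 0.03 m/s and contact force between the fingers and bow above 1 N and contact force between lock and case below 0.1 N); the arm keeps its last pose, push and grip.
It fails at once if another thing on the bench was moved by more than 40 mm (distance of any of marker, slide_box, reagent, beaker, cup from where it was at the start of the episode above 0.04 m).
It fails at once if another thing on the bench was knocked over (angle between any of reagent, beaker, cup's own z axis and vertical above 0.5 rad).
It also fails if it takes over 72 s, if anything falls off the work surface, if the arm or the gripper's body presses on something with over 40 N, if the wrist force passes 120 N, or if a joint passes its speed limit or range.

### The arm

A 7-joint arm with a two-finger parallel gripper is mounted at the origin on the work surface. World frame = base frame: x ahead of the robot, y to its left, z up, the work surface at z = 0. Lengths are in m, angles in rad, forces in N, time in s.
With the tool pointing down it reaches from about 0.425 to 1.025 m from the base axis. Payload 3.6 kg.
Tool frame: the origin (TCP) lies at the very end of the fingers, on their centre line; the grasp point (between the pads) lies tcp_to_grasp behind it (tcp_to_grasp is the distance from the TCP to the grasp point, in m); z points along the fingers, y is the direction in which the jaws open and shut (so a half turn about z gives the same grasp; the last joint's range is limited). The gripper opens to 85 mm and grips with 20 to 120 N. Pads are 22 mm wide; open, the fingers measure 114 mm over their backs; the gripper's body (76 mm by 85 mm) begins 54 mm behind the grasp point. The pads swing forward as they close: fully open they stand 13 mm farther back than shut.
Start: joints at [-1.415, 0.591, 0.048, 1.609, -0.033, 0.943, -0.034], TCP at [0.179, 0.703, 0.231] pointing down, gripper open.
Joint ranges: [-2.69, 2.69], [-0.47, 2.24], [-1.27, 1.36], [0.19, 2.51], [-1.53, 4.68], [0.08, 2.07], [-3.09, 3.09]. Speed limits (rad/s): [2.57, 2.57, 3.14, 3.14, 3.14, 3.14, 3.14].

### API

Orientations are given as a 3x3 rotation matrix whose columns are the frame's x, y, z axes.
In Python, from cell import * gives the robot as it stands.
- The arm moves only by the tool apply_moves, never from a script. Its arguments are lists of equal length, an entry for each row: "rot": the turn, a rotation vector about the tool's x, y, z in rad, a list of three; "travel": the shift along the tool's x, y, z in cm, a list of three; "jaw": the finger opening in cm, from 0 to 8.54. A call has 1 to 20 rows; each row is the pose to reach, as a shift and turn from the pose commanded when the call began, along the tool's axes at that moment; what a row does not reach only later rows make up. A row lasts 1/12 s, in which the tool goes at most 41.7 mm and 7.16 degrees, less where a joint would pass 70% of its speed; a pose out of reach is approached as far as the arm can. A call with a gripper value outside its range is refused whole. The fingers move at their own pace and stop on an object; "newtons" is the grip in N (left out, the last holds). Time passes only in rows, so rows that repeat a pose let the fingers close. It gives the time, the measured TCP pose, the force and the opening at its end, in the units of the state.
- get_state(): the state, without advancing time (a new reading comes with each control period).
- get_image(name): name is "scene" or "top" or "wrist"; returns the picture (420x560x3 uint8, red, green, blue); there is no depth.
- get_calibration(name): a dict with "fovy" (degrees; the focal length in pixels is half the picture's height over the tangent of half this angle, whatever the lens; pixels are square), "cx", "cy" (the principal point, pixels), "position" and "orientation" of the camera in the world. Camera axes: x right, y down, z forward; pixel columns grow to the right and rows downward; lengths in m; the calibration is good to about 2 mm. A picture is of the moment at which its call begins: read the wrist's pose just before it. get_calibration takes no time and is no camera call; for the wrist camera it gives the pose at the moment of the call.
- close_job(): hands the job in, once; it reports no verdict.
Trained networks look in the newest picture that a camera, given by its name, has taken for a name from the list of things; names that differ only in an ending like _2 or _b are one class to them, and where a whole thing is asked for, a point or a joint stands for the part that bears it (a point fixed in the world has none). Each returns a list of dicts, best first, with "score" (0 to 1); they miss things now and then, are a little off and sometimes report something else, mostly with a low value. They report only what shows in the picture. A call takes as long as a camera call.
- find_in(camera, thing): "bbox" ([left, top, width, height] in pixels, round what is visible of it).
- mark_of(camera, thing): "xy" ([column, row] in pixels: a listed point, or the origin of a listed thing).
The state is a dict: "time_s": time; "joint_pos": joint angles; "dq": joint speeds; "joint_torque": joint torques, N m; "ee_pos": TCP position; "orientation": TCP orientation; "force": force on the tool from outside, world axes, zero at the start; "ft_torque": the same for the moment, N m; "grip_width": finger opening in m.
Only numpy, scipy, OpenCV 4.12 (cv2) and the standard library are available. Lean on these libraries where they do the work, as an engineer would, in place of code of your own. Each camera call takes 0.05 s, during which the arm holds its last target.

## Working session

There is one attempt and no reset: what is moved stays moved. The work goes in short steps, Python scripts to look and compute and a tool call to move; the robot and the scene stay as the last step left them, time stands still between calls to the robot, and variables do not carry over. Pictures are saved under pics/ and viewed, and the job is handed in when it is done.

Besides the shell and the picture viewer there is one more tool, called after "Call:" as name(argument=value, ...) on one line, values as JSON. apply_moves: Moves the arm, as the interface text tells. Its arguments: {"type":"object","properties":{"rot":{"type":"array","items":{"type":"array","items":{"type":"number"}}},"travel":{"type":"array","items":{"type":"array","items":{"type":"number"}}},"jaw":{"type":"array","items":{"type":"number"}},"newtons":{"type":"number"}},"required":["rot","travel","jaw"]}

```bash
ls; mkdir -p pics
python3 - <<'E'
from cell import *
import cv2
s=get_state(); print(s)
for n in ["scene","top","wrist"]:
    im=get_image(n); cv2.imwrite(f"pics/{n}0.png",im[:,:,::-1]); print(n,get_calibration(n))
    for t in ["dial_grip","bow","hasp","lock","cradle","case","marker","cup"]:
        r=mark_of(n,t)[:2]; print(t,[(round(a['score'],2),a['xy']) for a in r])
E
```

```text
pics
{'time_s': 0.0, 'joint_pos': array([-1.41446941,  0.59209645,  0.04828074,  1.60982643, -0.03331349,
        0.94271185, -0.03371774]), 'dq': array([ 0.00253866,  0.00083455,  0.00266752, -0.00178001,  0.0017311 ,
        0.00196905, -0.00028128]), 'joint_torque': array([-2.56150934e-04, -5.48691773e+01,  1.54599890e+00, -1.98130256e+01,
        9.29928501e-03,  8.53583857e-03,  9.89247724e-06]), 'ee_pos': array([0.17901933, 0.7016933 , 0.23015526]), 'orientation': array([[-9.68972709e-01,  2.47167323e-01, -4.52069847e-04],
       [ 2.47167715e-01,  9.68970236e-01, -2.19143831e-03],
       [-1.03609714e-04, -2.23518098e-03, -9.99997497e-01]]), 'force': array([-0.80678344,  0.45555199,  0.31110707]), 'ft_torque': array([-0.01420792,  0.03688273, -0.00396903]), 'grip_width': 0.08515153823875529}
scene {'fovy': 50.26256144361073, 'cx': 285.35241850312974, 'cy': 201.70169663897295, 'position': array([1.32929773, 0.01252784, 0.78463789]), 'orientation': array([[-0.00606229,  0.66238764, -0.74913675],
       [ 0.99987709,  0.01484726,  0.00503659],
       [ 0.0144588 , -0.74901414, -0
[... 610 characters left out ...]
 [ 0.03200785, -0.11831097, -0.99246058]])}
dial_grip [(0.76, [394.5, 186.7])]
bow [(0.74, [434.7, 185.3])]
hasp [(0.84, [129.9, 211.2])]
lock [(0.96, [404.8, 191.4])]
cradle [(0.71, [405.3, 196.4])]
case [(0.75, [141.8, 193.0])]
marker [(0.93, [403.5, 237.4])]
cup [(0.72, [413.2, 148.9])]
wrist {'fovy': 60.28372848286518, 'cx': 287.78106203930156, 'cy': 201.0570100916463, 'position': array([0.11163354, 0.72138304, 0.37424109]), 'orientation': array([[ 2.47082399e-01,  9.31244622e-01,  2.67831555e-01],
       [ 9.68994417e-01, -2.37550015e-01, -6.79691811e-02],
       [ 3.27455506e-04,  2.76321270e-01, -9.61065268e-01]])}
dial_grip []
bow []
hasp []
lock []
cradle []
case []
marker []
cup []
```

View pics/top0.png

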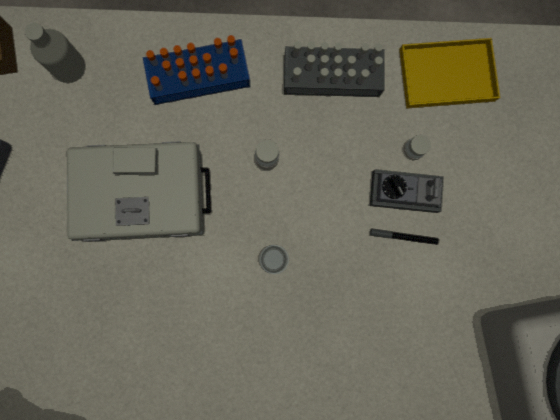

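View pics/scene0.png

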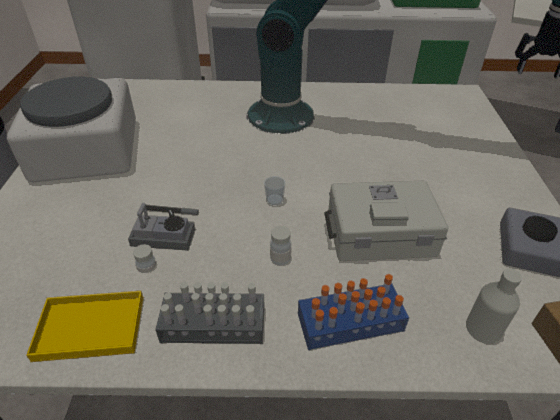

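Run:
```python
import cv2
im=cv2.imread('pics/top0.png'); cv2.imwrite('pics/topc.png',cv2.resize(im[130:260,350:490],None,fx=5,fy=4.6,interpolation=cv2.INTER_CUBIC))
im=cv2.imread('pics/scene0.png'); cv2.imwrite('pics/scenec.png',cv2.resize(im[170:280,100:240],None,fx=5,fy=5,interpolation=cv2.INTER_CUBIC))
```

```text
(no output)
```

View pics/topc.png

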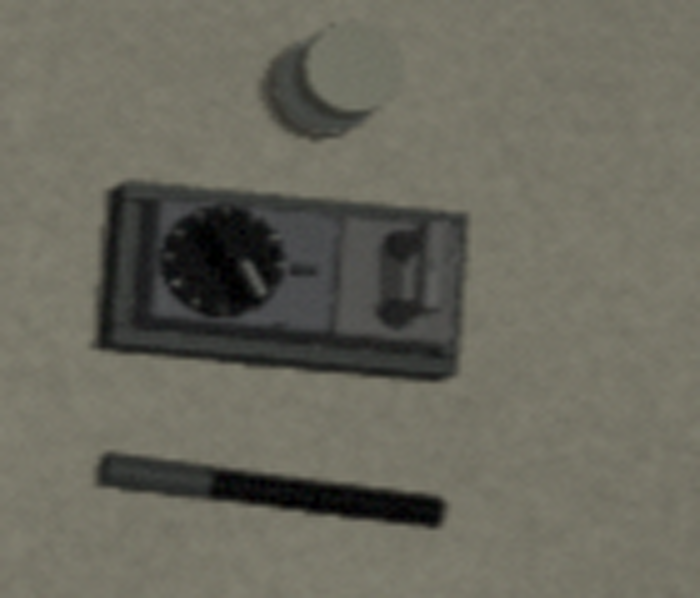

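View pics/scenec.png

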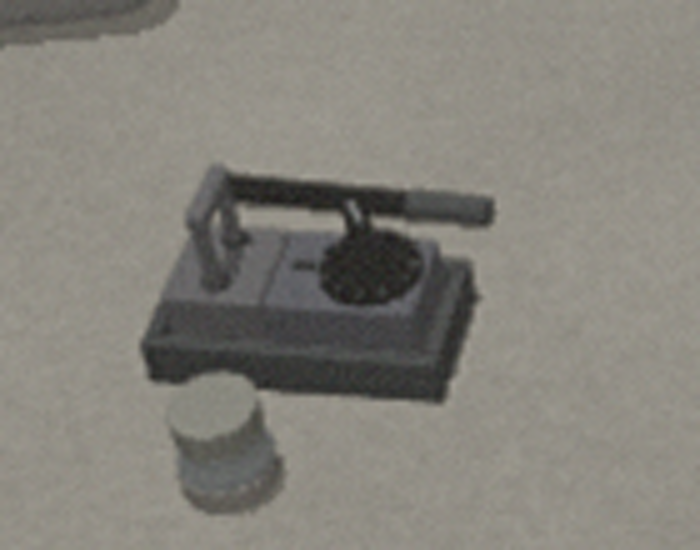

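```bash
cat > h.py <<'E'
import numpy as np
def ray(c,uv,h=420):
    f=h/2/np.tan(np.radians(c['fovy'])/2)
    d=np.array([(uv[0]-c['cx'])/f,(uv[1]-c['cy'])/f,1.])
    return np.array(c['position']),np.array(c['orientation'])@d
def atz(c,uv,z):
    p,d=ray(c,uv); return p+d*(z-p[2])/d[2]
def proj(c,P,h=420):
    f=h/2/np.tan(np.radians(c['fovy'])/2)
    q=np.array(c['orientation']).T@(np.array(P)-c['position'])
    return np.array([q[0]/q[2]*f+c['cx'],q[1]/q[2]*f+c['cy']])
E
python3 - <<'E'
from cell import *
import cell; print([x for x in dir(cell) if not x.startswith('_')], globals().get('tcp_to_grasp'))
from h import *
t=get_calibration('top');s=get_calibration('scene')
for n,z,a,b in [('dial',.065,[394.5,186.7],[169.1,219]),('bow',.088,[434.7,185.3],[140.7,208.3]),('lock',.008,[404.8,191.4],[166.8,236.1]),('cradle',0,[405.3,196.4],[163.5,236.2]),('hasp',.122,[129.9,211.2],[384.1,185.6]),('marker',0,[403.5,237.4],[168.9,213.9]),('cup',0,[413.2,148.9],[146.6,264.2])]:
    print(n,atz(t,a,z).round(3),atz(s,b,z).round(3))
# cradle base corners from crop (top), px = 350+u/5,130+v/4.6
for u,v in [(100,348),(455,378),(112,190),(466,213)]:
    print('cr',atz(t,[350+u/5,130+v/4.6],.026 if v>300 else .026).round(4))
for u,v in [(243,262),(263,295)]: print('line',atz(t,[350+u/5,130+v/4.6],.076).round(4))
E
```

```text
['IKError', 'close_job', 'find_in', 'get_calibration', 'get_image', 'get_state', 'mark_of', 'tcp_to_grasp'] 0.0187
dial [ 0.579 -0.239  0.065] [ 0.582 -0.25   0.065]
bow [ 0.58  -0.309  0.088] [ 0.572 -0.314  0.088]
lock [ 0.578 -0.275  0.008] [ 0.582 -0.265  0.008]
cradle [ 0.569 -0.278  0.   ] [ 0.575 -0.276  0.   ]
hasp [0.514 0.248 0.122] [0.518 0.248 0.122]
marker [ 0.485 -0.274  0.   ] [ 0.496 -0.279  0.   ]
cup [ 0.668 -0.295  0.   ] [ 0.663 -0.295  0.   ]
cr [ 0.5452 -0.1999  0.026 ]
cr [ 0.5358 -0.342   0.026 ]
cr [ 0.6144 -0.2047  0.026 ]
cr [ 0.6082 -0.3476  0.026 ]
line [ 0.5766 -0.2439  0.076 ]
line [ 0.5631 -0.2514  0.076 ]
```

```bash
cat >> h.py <<'E'
from scipy.spatial.transform import Rotation as R
def Rdown(deg):  # tool y at world angle deg, z down
    a=np.radians(deg); y=np.array([np.cos(a),np.sin(a),0]); z=np.array([0,0,-1.]); return np.column_stack([np.cross(y,z),y,z])
def go(st,pos,deg):
    R0=st['orientation']; return (R.from_matrix(R0.T@Rdown(deg)).as_rotvec().round(4), (R0.T@(np.array(pos)-st['ee_pos'])*100).round(2))
E
python3 - <<'E'
from cell import *
from h import *
s=get_state()
for p,d in [((.50,.20,.24),10),((.58,-.242,.20),-63)]: print(go(s,p,d))
E
```

```text
(array([0.    , 0.    , 1.1464]), array([-43.5 , -40.76,  -0.87]))
(array([0.    , 0.    , 2.4205]), array([-62.18, -81.61,   3.13]))
```

Call:
apply_moves(rot=[[0,0,1.15],[0,0,1.15],[0,0,1.15],[0,0,1.15],[0,0,1.15],[0,0,1.15],[0,0,1.15],[0,0,1.15],[0,0,1.15],[0,0,1.15],[0,0,1.15],[0,0,1.15],[0,0,1.15],[0,0,2.42],[0,0,2.42],[0,0,2.42],[0,0,2.42],[0,0,2.42],[0,0,2.42],[0,0,2.42]], travel=[[-43.5,-40.8,-0.9],[-43.5,-40.8,-0.9],[-43.5,-40.8,-0.9],[-43.5,-40.8,-0.9],[-43.5,-40.8,-0.9],[-43.5,-40.8,-0.9],[-43.5,-40.8,-0.9],[-43.5,-40.8,-0.9],[-43.5,-40.8,-0.9],[-43.5,-40.8,-0.9],[-43.5,-40.8,-0.9],[-43.5,-40.8,-0.9],[-43.5,-40.8,-0.9],[-62.2,-81.6,1],[-62.2,-81.6,1],[-62.2,-81.6,1],[-62.2,-81.6,1],[-62.2,-81.6,1],[-62.2,-81.6,1],[-62.2,-81.6,1]], jaw=[8.5,8.5,8.5,8.5,8.5,8.5,8.5,8.5,8.5,8.5,8.5,8.5,8.5,8.5,8.5,8.5,8.5,8.5,8.5,8.5])

```text
time_s: 3.02
ee_pos: [0.5348, -0.0402, 0.2292]
orientation: [[0.651, 0.759, 0.001], [0.759, -0.651, 0.001], [0.001, 0.0, -1.0]]
force: [1.1, -0.4, 0.2]
grip_width: 0.0851
```

Run:
```python
from cell import *
from h import *
s=get_state();print(s['time_s'],s['ee_pos'],s['joint_pos'])
for p,d in [((.58,-.242,.20),-63)]: print(go(s,p,d))
```

```text
3.0167 [ 0.53478061 -0.04024946  0.2292428 ] [-0.50708882  0.42599233  0.6696135   2.0566948  -0.37504027  0.77806811
 -0.31891066]
(array([ 2.0e-04, -1.1e-03,  3.9e-01]), array([-12.36,  16.57,   2.92]))
```

Call:
apply_moves(rot=[[0,0,0.33],[0,0,0.33],[0,0,0.33],[0,0,0.33],[0,0,0.33],[0,0,0.33],[0,0,0.33]], travel=[[-10.8,13.4,2.5],[-10.8,13.4,2.5],[-10.8,13.4,2.5],[-10.8,13.4,2.5],[-10.8,13.4,2.5],[-10.8,13.4,2.5],[-10.8,13.4,2.5]], jaw=[5,5,5,5,5,5,5])

```text
time_s: 3.6
ee_pos: [0.5665, -0.2073, 0.2037]
orientation: [[0.86, 0.511, -0.0], [0.511, -0.86, 0.001], [0.0, -0.001, -1.0]]
force: [0.0, 0.8, -0.6]
grip_width: 0.05
```

```bash
cat > look.py <<'E'
import sys,cv2
from cell import *
from h import *
s=get_state();c=get_calibration('wrist');im=get_image('wrist')
cv2.imwrite(f'pics/{sys.argv[1]}.png',im[:,:,::-1])
np.save(sys.argv[1]+'.npy',{k:np.array(v) for k,v in c.items()},allow_pickle=True)
print(s['time_s'],s['ee_pos'],s['joint_pos'].round(3),s['grip_width'],np.degrees(np.arctan2(s['orientation'][1,1],s['orientation'][0,1])))
for n,z in [('dial_grip',.065),('bow',.088),('lock',.008)]:
    for a in mark_of('wrist',n)[:2]: print(n,a['score'],a['xy'],atz(c,a['xy'],z).round(4))
E
python3 look.py w1
```

```text
3.6 [ 0.56652546 -0.2073296   0.20372786] [-0.206  0.564  0.701  1.935 -0.493  0.82  -0.27 ] 0.050038243730377345 -59.28382015414658
dial_grip 0.97 [331.3, 198.9] [ 0.5771 -0.2404  0.065 ]
dial_grip 0.36 [302.4, 269.8] [ 0.5113 -0.2531  0.065 ]
lock 0.83 [352.8, 198.3] [ 0.5782 -0.2722  0.008 ]
```

View pics/w1.png

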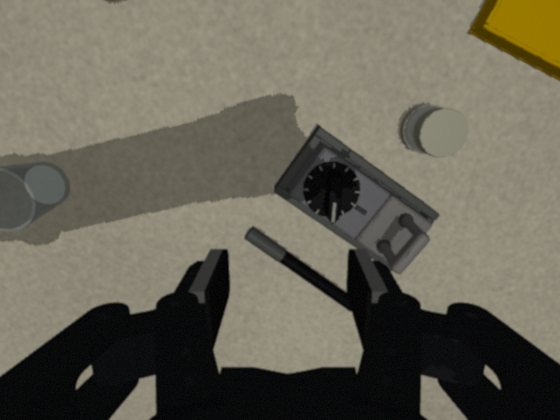

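Run:
```python
import cv2
im=cv2.imread('pics/w1.png'); cv2.imwrite('pics/w1c.png',cv2.resize(im[115:285,265:450],None,fx=4,fy=3.5,interpolation=cv2.INTER_CUBIC))
```

```text
(no output)
```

View pics/w1c.png

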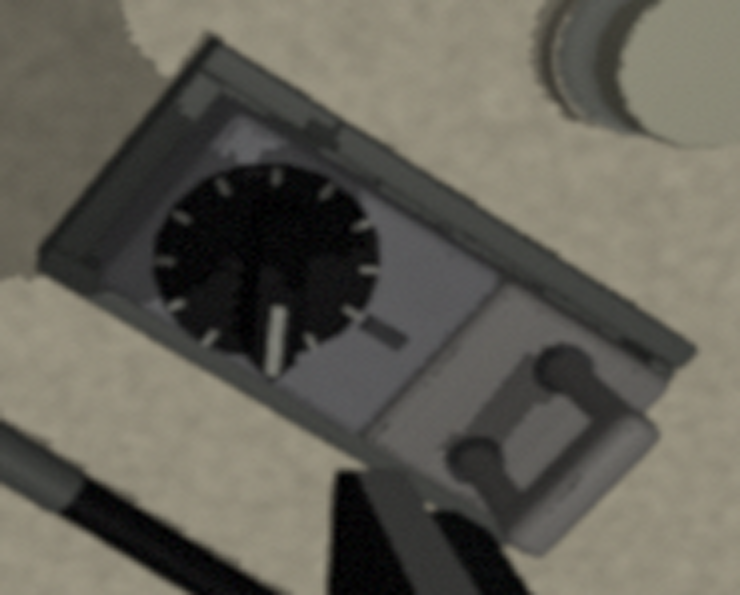

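Run:
```python
from h import *
c=np.load('w1.npy',allow_pickle=True).item()
c={k:(v.item() if v.ndim==0 else v) for k,v in c.items()}
f=lambda u,v,z:atz(c,[265+u/4,115+v/3.5],z)
a,b=f(278,307,.076),f(272,375,.076); d=b-a; print('line',a,b,np.degrees(np.arctan2(d[1],d[0])))
for e in [((212,37),(692,350),.026),((42,252),(375,440),.026)]:
    a,b=f(*e[0],e[2]),f(*e[1],e[2]);d=b-a;print('edge',a,b,np.degrees(np.arctan2(d[1],d[0]))+90)
print('disc',f(267,257,.054),'rib',f(385,332,.05),'bar',f(525,540,.094),f(640,420,.094))
print('legs',f(470,462,.048),f(560,368,.048))
```

```text
line [ 0.57769667 -0.24144693  0.076     ] [ 0.56361286 -0.24909762  0.076     ] -151.48800984465007
edge [ 0.62007847 -0.20443605  0.026     ] [ 0.60784766 -0.34397915  0.026     ] -5.009115416394565
edge [ 0.55364909 -0.200297    0.026     ] [ 0.54868138 -0.2948551   0.026     ] -3.0073247888353905
disc [ 0.58294957 -0.23856336  0.054     ] rib [ 0.57932405 -0.27150329  0.05      ] bar [ 0.56040658 -0.30627107  0.094     ] [ 0.59437409 -0.30833563  0.094     ]
legs [ 0.55986701 -0.30783235  0.048     ] [ 0.59068624 -0.31020867  0.048     ]
```

Run:
```python
from cell import *
from h import *
s=get_state();print(s['time_s'],s['ee_pos'])
for p,d in [((.58,-.2395,.10),-64),((.58,-.2395,.059),-64)]: print(go(s,p,d))
```

```text
3.8 [ 0.56696355 -0.20492661  0.20385944]
(array([-0.0015, -0.0007,  0.0865]), array([-0.67,  3.65, 10.38]))
(array([-0.0015, -0.0007,  0.0865]), array([-0.67,  3.66, 14.48]))
```

Call:
apply_moves(rot=[[0,0,0.085],[0,0,0.085],[0,0,0.085],[0,0,0.085],[0,0,0.085],[0,0,0.085]], travel=[[-0.7,3.6,6],[-0.7,3.6,10],[-0.7,3.6,11],[-0.7,3.6,11],[-0.7,3.6,11],[-0.7,3.6,11]], jaw=[3.5,3.5,3.5,3.5,3.5,3.5], newtons=30)

```text
time_s: 4.3
ee_pos: [0.58, -0.2414, 0.0954]
orientation: [[0.899, 0.438, 0.002], [0.438, -0.899, -0.0], [0.001, 0.001, -1.0]]
force: [-0.5, -0.2, 0.8]
grip_width: 0.0354
```

```bash
python3 look.py w2
python3 - <<'E'
from cell import *
from h import *
s=get_state()
for p,d in [((.58,-.2395,.059),-64)]: print(go(s,p,d))
E
```

```text
4.3 [ 0.57999284 -0.24144072  0.09543847] [-0.071  0.727  0.59   1.943 -0.644  0.665 -0.192] 0.03538206939627376 -64.03836632371723
dial_grip 0.6 [285.5, 237.6] [ 0.5805 -0.2385  0.065 ]
lock 0.76 [329.4, 230.3] [ 0.5778 -0.2726  0.008 ]
(array([ 0.0023, -0.0029, -0.0011]), array([ 0.06, -0.25,  3.71]))
```

View pics/w2.png

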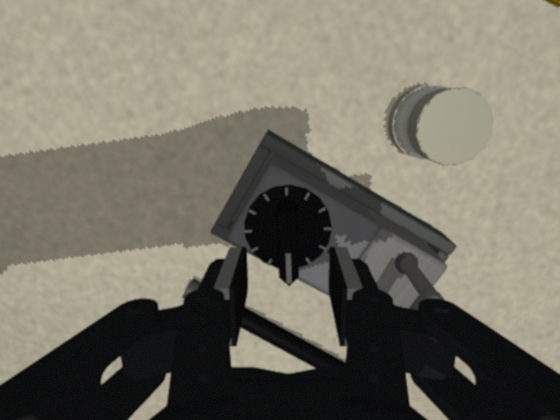

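Call:
apply_moves(rot=[[0,0,0],[0,0,0],[0,0,0],[0,0,0],[0,0,0],[0,0,0],[0,0,0],[0,0,0]], travel=[[0,-0.1,2],[0,-0.1,3.6],[0,-0.1,3.6],[0,-0.1,3.6],[0,-0.1,3.6],[0,-0.1,3.6],[0,-0.1,3.6],[0,-0.1,3.6]], jaw=[3.5,3.5,3.5,3.5,0,0,0,0], newtons=30)

```text
time_s: 5.17
ee_pos: [0.5795, -0.2417, 0.0593]
orientation: [[0.9, 0.436, 0.002], [0.436, -0.9, -0.001], [0.002, 0.002, -1.0]]
force: [-0.1, 1.0, 6.2]
grip_width: 0.0093
```

Call:
apply_moves(rot=[[0,0,-0.11],[0,0,-0.22],[0,0,-0.33],[0,0,-0.44],[0,0,-0.55],[0,0,-0.66],[0,0,-0.77],[0,0,-0.88],[0,0,-0.99],[0,0,-1.06],[0,0,-1.06],[0,0,-1.06],[0,0,-1.06]], travel=[[0,0,-0.1],[0,0,-0.1],[0,0,-0.1],[0,0,-0.1],[0,0,-0.1],[0,0,-0.1],[0,0,-0.1],[0,0,-0.1],[0,0,-0.1],[0,0,-0.1],[0,0,-0.1],[0,0,-0.1],[0,0,-0.1]], jaw=[0,0,0,0,0,0,0,0,0,0,0,0,0])

```text
time_s: 6.25
ee_pos: [0.5797, -0.2422, 0.0594]
orientation: [[0.061, 0.998, 0.002], [0.998, -0.061, -0.002], [-0.002, 0.002, -1.0]]
force: [2.6, -1.1, 0.3]
grip_width: 0.0093
```

```bash
python3 look.py w3; python3 -c "
from cell import *
print(get_state()['force'],get_state()['ft_torque'])"
```

```text
6.25 [ 0.57966002 -0.24221308  0.05937145] [ 0.14   0.714  0.268  1.946 -0.352  0.523  0.591] 0.009252539596447945 -3.4937173587982877
dial_grip 0.77 [289.9, 267.7] [ 0.581 -0.239  0.065]
lock 0.84 [285.2, 278.9] [ 0.5765 -0.2746  0.008 ]
[ 2.65880532 -2.99984564  1.09613081] [-0.63710079 -0.58181096  0.02232382]
```

View pics/w3.png

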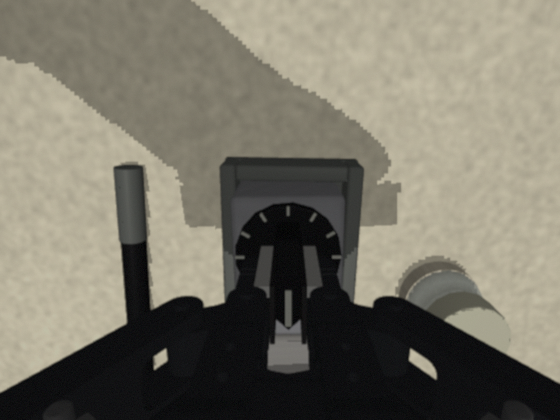

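Call:
apply_moves(rot=[[0,0,0],[0,0,0],[0,0,0],[0,0,0],[0,0,0],[0,0,0],[0,0,0],[0,0,0]], travel=[[0,0,0],[0,0,0],[0,0,0],[0,0,-3],[0,0,-6.5],[0,0,-10],[0,0,-12],[0,0,-12]], jaw=[3,3,3,3,3,3,3,3])

```text
time_s: 7.12
ee_pos: [0.5808, -0.2421, 0.1836]
orientation: [[0.059, 0.998, 0.007], [0.998, -0.059, -0.002], [-0.002, 0.007, -1.0]]
force: [0.2, -0.5, 0.0]
grip_width: 0.0296
```

```bash
python3 look.py w4
python3 - <<'E'
from cell import *
from h import *
s=get_state()
for p,d in [((.5755,-.309,.13),-94)]: print(go(s,p,d))
E
```

```text
7.1167 [ 0.58081307 -0.2421308   0.18358644] [ 0.072  0.548  0.361  1.888 -0.276  0.746  0.528] 0.029567243840183596 -3.3827295912193622
dial_grip 0.81 [285.6, 193.8] [ 0.5804 -0.24    0.065 ]
bow 0.91 [285.3, 292.7] [ 0.576  -0.3095  0.088 ]
lock 0.66 [284.4, 210.8] [ 0.5775 -0.2714  0.008 ]
(array([-3.800e-03,  1.400e-03,  1.582e+00]), array([-6.9 ,  0.24,  4.73]))
```

View pics/w4.png

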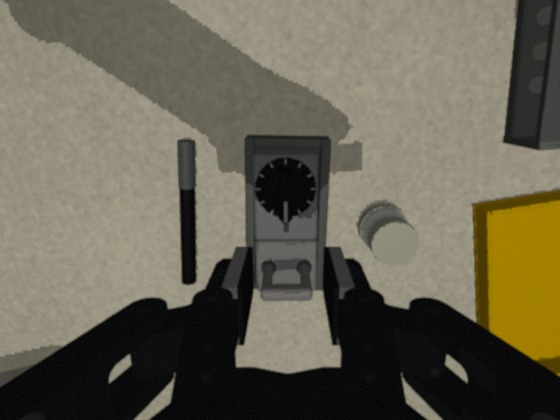

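Call:
apply_moves(rot=[[0,0,0.12],[0,0,0.24],[0,0,0.36],[0,0,0.48],[0,0,0.6],[0,0,0.72],[0,0,0.84],[0,0,0.96],[0,0,1.08],[0,0,1.2],[0,0,1.32],[0,0,1.44],[0,0,1.56],[0,0,1.58],[0,0,1.58],[0,0,1.58]], travel=[[-1,0,0],[-2,0,0],[-3,0.1,0],[-4,0.1,0],[-5,0.2,0],[-6,0.2,0],[-6.9,0.2,0],[-6.9,0.2,0],[-6.9,0.2,1],[-6.9,0.2,2],[-6.9,0.2,3],[-6.9,0.2,4],[-6.9,0.2,4.7],[-6.9,0.2,4.7],[-6.9,0.2,4.7],[-6.9,0.2,4.7]], jaw=[3.5,3.5,3.5,3.5,3.5,3.5,3.5,3.5,3.5,3.5,3.5,3.5,3.5,3.5,3.5,3.5])

```text
time_s: 8.65
ee_pos: [0.5761, -0.3101, 0.1313]
orientation: [[0.998, -0.066, -0.001], [-0.066, -0.998, 0.0], [-0.001, -0.0, -1.0]]
force: [0.3, -1.0, -0.4]
grip_width: 0.035
```

```bash
python3 look.py w5
python3 - <<'E'
from cell import *
from h import *
s=get_state()
for p,d in [((.576,-.3095,.069),-94)]: print(go(s,p,d))
E
```

```text
8.65 [ 0.57614747 -0.31008174  0.13125135] [-0.05   0.748  0.74   1.867 -0.69   0.804 -0.576] 0.035013481607576814 -93.77619966840638
dial_grip 0.93 [173.8, 221.4] [ 0.578  -0.2387  0.065 ]
bow 0.65 [286.3, 231.1] [ 0.5759 -0.3076  0.088 ]
lock 0.85 [238.2, 194.5] [ 0.5776 -0.2707  0.008 ]
(array([ 0.    , -0.0009,  0.0023]), array([-0.08, -0.09,  6.34]))
```

View pics/w5.png

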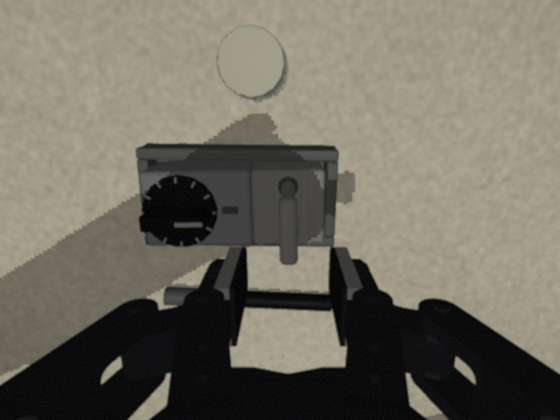

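Call:
apply_moves(rot=[[0,0,0],[0,0,0],[0,0,0],[0,0,0],[0,0,0],[0,0,0],[0,0,0],[0,0,0],[0,0,0]], travel=[[-0.1,0,3],[-0.1,0,5],[-0.1,0,6.1],[-0.1,0,6.1],[-0.1,0,6.1],[-0.1,0,6.1],[-0.1,0,6.1],[-0.1,0,6.1],[-0.1,0,6.1]], jaw=[3.5,3.5,3.5,3.5,0,0,0,0,0], newtons=60)

```text
time_s: 9.6
ee_pos: [0.5764, -0.3107, 0.0722]
orientation: [[0.998, -0.068, 0.002], [-0.068, -0.998, -0.001], [0.002, 0.001, -1.0]]
force: [0.3, 0.4, 4.3]
grip_width: 0.0087
```

Call:
apply_moves(rot=[[0,0,0],[0,0,0],[0,0,0],[0,0,0],[0,0,0],[0,0,0],[0,0,0],[0,0,0]], travel=[[0,0,-0.4],[0,0,-0.8],[0,0,-1.2],[0,0,-1.6],[0,0,-2],[0,0,-2.2],[0,0,-2.2],[0,0,-2.2]], jaw=[0,0,0,0,0,0,0,0])

```text
time_s: 10.27
ee_pos: [0.5758, -0.3103, 0.0934]
orientation: [[0.998, -0.068, 0.001], [-0.068, -0.998, -0.0], [0.001, 0.0, -1.0]]
force: [1.0, -0.3, -0.3]
grip_width: 0.0086
```

Run:
```python
from cell import *
import cv2
cv2.imwrite('pics/s6.png',cv2.resize(get_image('scene')[140:280,80:260,::-1],None,fx=4,fy=4))
s=get_state();print(s['force'],s['ee_pos'],s['ft_torque'],s['grip_width'])
```

```text
[ 1.08752864 -0.75203825  0.33301639] [ 0.57586555 -0.31023194  0.09323241] [-0.15990069 -0.24993846 -0.06125504] 0.008884715542794585
```

View pics/s6.png

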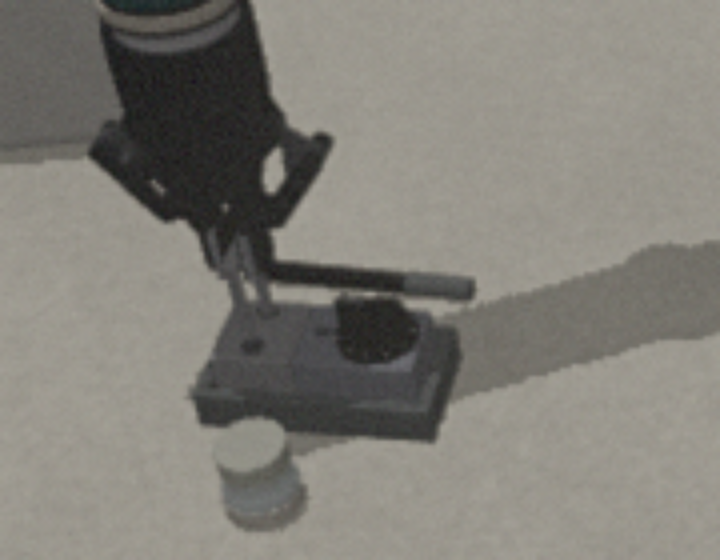

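Run:
```python
from cell import *
import cv2
i=get_image('scene')[:,:,::-1]; cv2.imwrite('pics/s7.png',cv2.resize(i[180:245,120:200],None,fx=9,fy=9,interpolation=cv2.INTER_CUBIC))
i=get_image('wrist')[:,:,::-1];cv2.imwrite('pics/w7.png',i)
```

```text
(no output)
```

View pics/s7.png

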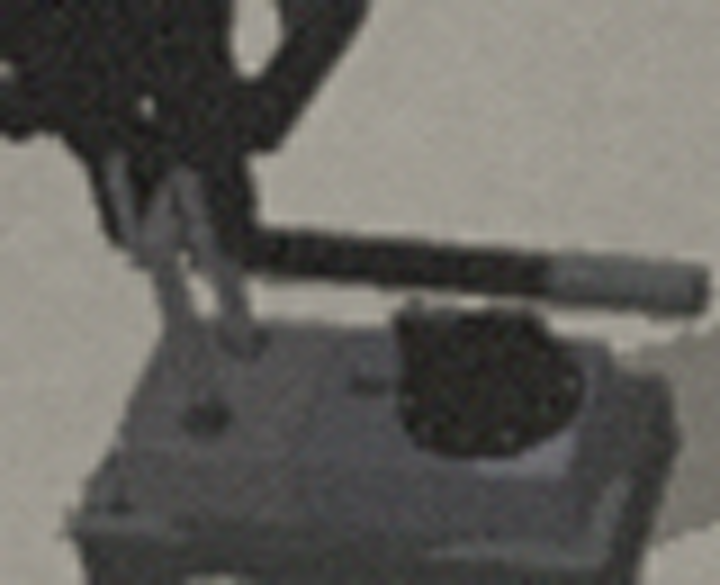

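View pics/w7.png

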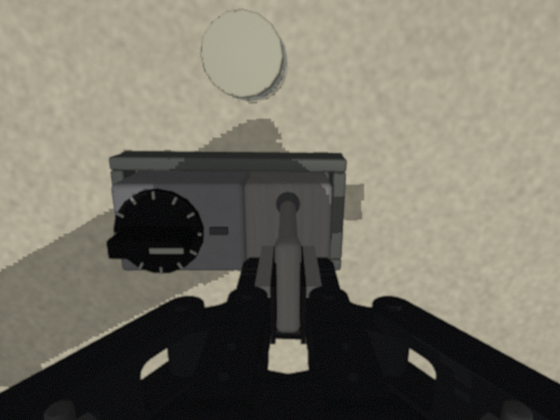

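Call:
apply_moves(rot=[[0,0,0],[0,0,0],[0,0,0],[0,0,0],[0,0,0],[0,0,0],[0,0,0],[0,0,0],[0,0,0],[0,0,0],[0,0,0],[0,0,0],[0,0,0],[0,0,0]], travel=[[0,0,-0.4],[0,0,-0.8],[0,0,-1.3],[0,0,-2],[0,0,-3],[0,0,-4.5],[0,0,-6.5],[0,0,-8.5],[0,0,-10.5],[0,0,-12.5],[0,0,-14.5],[0,0,-16],[0,0,-17],[0,0,-17]], jaw=[0,0,0,0,0,0,0,0,0,0,0,0,0,0])

```text
time_s: 11.58
ee_pos: [0.5761, -0.3115, 0.2663]
orientation: [[0.998, -0.069, 0.004], [-0.069, -0.998, -0.002], [0.005, 0.002, -1.0]]
force: [1.4, -1.2, -4.5]
grip_width: 0.0088
```

Run:
```python
from cell import *
from h import *
import cv2
s=get_state();print(s['force'],s['ee_pos'],s['ft_torque'],s['grip_width'],s['joint_pos'])
for p,d in [((.515,.248,.265),-94),((.515,.248,.265),-34),((.515,.248,.265),-64)]: print(go(s,p,d))
i=get_image('scene')[:,:,::-1]; cv2.imwrite('pics/s8.png',i)
```

```text
[ 1.36066579 -1.24300156 -4.46735599] [ 0.57612747 -0.31147934  0.26632776] [-0.14833523  0.01683071  0.03409707] 0.00876560597645541 [-0.13816945  0.60822104  0.87895981  1.77114279 -0.54395852  1.01879678
 -0.69225427]
(array([ 0.0021, -0.0045,  0.0011]), array([-9.94e+00, -5.54e+01, -3.00e-02]))
(array([ 0.0043, -0.003 , -1.0461]), array([-9.94e+00, -5.54e+01, -3.00e-02]))
(array([ 0.0032, -0.0039, -0.5225]), array([-9.94e+00, -5.54e+01, -3.00e-02]))
```

View pics/s8.png

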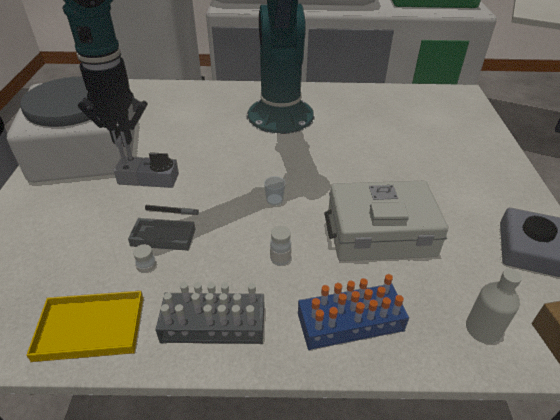

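Call:
apply_moves(rot=[[0,0,-0.01],[0,0,-0.03],[0,0,-0.05],[0,0,-0.08],[0,0,-0.11],[0,0,-0.14],[0,0,-0.17],[0,0,-0.2],[0,0,-0.23],[0,0,-0.26],[0,0,-0.29],[0,0,-0.32],[0,0,-0.35],[0,0,-0.38],[0,0,-0.41],[0,0,-0.44],[0,0,-0.47],[0,0,-0.49],[0,0,-0.51],[0,0,-0.52]], travel=[[-0.1,-0.6,0],[-0.3,-1.8,0],[-0.6,-3.6,0],[-1.1,-6,0],[-1.6,-9,0],[-2.2,-12.3,0],[-2.8,-15.7,0],[-3.4,-19.1,0],[-4,-22.5,0],[-4.6,-25.9,0],[-5.3,-29.3,0],[-5.9,-32.7,0],[-6.5,-36.1,0],[-7.1,-39.5,0],[-7.7,-42.9,0],[-8.3,-46.3,0],[-8.8,-49.4,0],[-9.3,-52,0],[-9.6,-54,0],[-9.9,-55.4,0]], jaw=[0,0,0,0,0,0,0,0,0,0,0,0,0,0,0,0,0,0,0,0])

```text
time_s: 13.3
ee_pos: [0.5127, 0.2527, 0.2619]
orientation: [[0.897, 0.441, -0.002], [0.441, -0.897, -0.0], [-0.002, -0.001, -1.0]]
force: [1.1, 1.0, -4.0]
grip_width: 0.0085
```

Call:
apply_moves(rot=[[0,0,0],[0,0,0],[0,0,0],[0,0,0],[0,0,0],[0,0,0]], travel=[[0,0,0],[0,0,0],[0,0,0],[0,0,0],[0,0,0],[0,0,0]], jaw=[0,0,0,0,0,0])

```text
time_s: 13.8
ee_pos: [0.5148, 0.2479, 0.263]
orientation: [[0.901, 0.434, 0.0], [0.434, -0.901, -0.0], [0.0, 0.0, -1.0]]
force: [0.6, 0.4, -4.2]
grip_width: 0.0089
```

Run:
```python
from cell import *
from h import *
import cv2
s=get_state();print(s['time_s'],s['force'],s['ee_pos'],s['grip_width'],s['dq'].round(3))
t=get_calibration('top');sc=get_calibration('scene')
for n,c in [('scene',sc),('top',t)]:
    i=get_image(n)[:,:,::-1]; cv2.imwrite(f'pics/{n}9.png',i)
    for k,z in [('lock',.17),('bow',.28)]:
        for a in mark_of(n,k)[:1]: print(n,k,a['score'],a['xy'],atz(c,a['xy'],z).round(3), 'exp',proj(c,(s['ee_pos'][0],s['ee_pos'][1],s['ee_pos'][2]+.016)))
```

```text
13.8 [ 0.60466781  0.37002185 -4.18171117] [0.51481478 0.24793022 0.26304926] 0.008859102854408045 [-0.005  0.    -0.009 -0.004 -0.001 -0.     0.   ]
scene lock 0.84 [400.3, 163.1] [0.494 0.282 0.17 ] exp [395.58444819 127.27627942]
scene bow 0.73 [393.7, 128.1] [0.52  0.243 0.28 ] exp [395.58444819 127.27627942]
top lock 0.57 [102.0, 218.7] [0.495 0.281 0.17 ] exp [103.35035117 200.02387535]
top bow 0.46 [102.4, 197.5] [0.518 0.249 0.28 ] exp [103.35035117 200.02387535]
```

View pics/scene9.png

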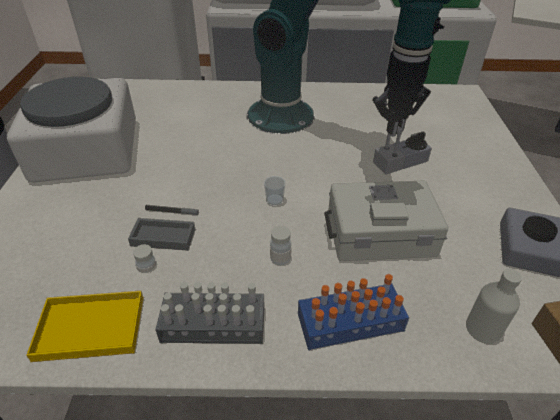

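View pics/top9.png

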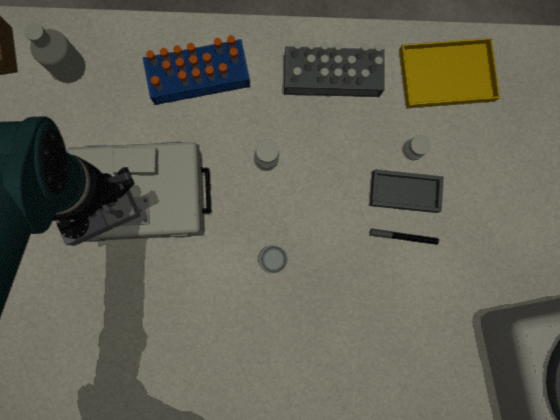

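Run:
```python
from cell import *
print(get_state()['force']); print(close_job())
```

```text
[ 0.55100013  0.63046321 -4.33236585]
the job is handed in; nothing more can be done
None
```

The lock is open and hanging by its shackle right over the hasp loop. I handed the job in at about 14 s; no verdict was reported.

- **Dial:** I turned it two clicks (60°) counter-clockwise. The wrist picture afterwards showed the pointed end aimed straight at the shackle.
- **Shackle:** I pinched the bow with 60 N, pulled the shackle up and lifted the lock out of the cradle. The fingers closed on about 9 mm, slightly under the stated 10 mm, on both the dial bar and the bow. I did not read the shackle's travel directly. About 21 mm came up before I lifted the lock, and the lock then hung on the stop.
- **Last checks:** The tool stood at (0.515, 0.248), and I had measured the loop at (0.514–0.518, 0.248). The wrist force was about 4.3 N, consistent with the lock's weight, and joint speeds were near zero.
    - The lock's underside was about 17 cm above the bench, roughly 5 cm over the loop. The scene and top cameras agreed on its position to about 1 mm.
    - The lock looked upright and clear of the case, and nothing else on the bench appeared to have moved.
- **Disagreements:** Early mark readings for the dial, bow and marker from the scene camera were about 1 cm off those from the top camera. The wrist camera close up settled the dial and bow positions. In one scene picture a shackle leg was hard to see against the block, but the wrist picture showed it was fine.

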